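# Restart the display-case lights at their push-pull knob

### The job

The lights of the pastry case have hung and need switching off and on again. On the small switch box with the round knob, pull the knob straight up until it clicks out, then push it fully home again and let go. Leave the other switch, the one with the bar-shaped knob, as it is, and do not disturb the sugar shaker.

Things in the scene. Friction and masses are not known exactly. Their poses are not given: they have to be found in the camera images.
- light_knob (a joint): Travel of the round knob, in m: 0 = pushed fully home (as it starts), 0.020 = pulled fully out; it moves straight up. A spring detent holds it at either end: it takes 4 to 7 N to start it, less and less towards half travel; pulled past 14 mm it snaps on up to the stop by itself and stays, pushed below 8 mm it snaps home.
- round_grip (a point): Middle of the round black knob (disc-shaped head 36 mm across, 26 mm high) on top of a fixed aluminium switch box, 80 x 80 mm, 40 mm high. The point is on the knob's axis, 12 mm below its flat top, 14 mm above its underside and, while home, 26 mm above the box's top; it rises with the knob. z is up, x and y parallel to the box's sides; a cable leaves the +x side low down.
- bar_grip (a point): Middle of the bar-shaped black knob (64 mm long along this frame's x, 14 mm wide, 26 mm high) on a second, identical fixed switch box; same heights as the round one and fully home. It must be left alone. The two boxes change places from one start to the next, and stand turned up to about 20 degrees.
- sugar_shaker: Loose glass sugar shaker with a metal top, 44 mm across, 90 mm high, standing upright between the two boxes. Origin at the centre of its underside, z up.

How it is judged:
By the outcome, as a careful person would: the job done as asked, in the order asked, and still so for the second after the job is handed in, with the robot touching nothing.
It also fails if it takes over 32 s, if anything falls off the work surface, if the arm or the gripper's body presses on something with over 40 N, if the wrist force passes 120 N, or if a joint passes its speed limit or range.

### The arm

A 7-joint arm with a two-finger parallel gripper is mounted at the origin on a cart in front of the work surface, level with it; the furniture and walls round the work are solid. World frame = base frame: x ahead of the robot, y to its left, z up, the work surface at z = 0. Lengths are in m, angles in rad, forces in N, time in s.
With the tool pointing down it reaches from about 0.35 to 0.9 m from the base axis. Payload 7.2 kg.
Tool frame: the origin (TCP) lies on the centre line of the jaws, within the pads' length; the fingertips stand arm.finger_overhang ahead of it and the grasp point (between the pads) lies 2 mm behind it (arm.finger_overhang is the distance from the TCP to the fingertips, in m); z points along the fingers, y is the line along which they close (so a half turn about z gives the same grasp; the last joint's range is limited). The gripper opens to 85 mm and grips with 20 to 120 N. Pads are 22 mm wide; open, the fingers measure 114 mm over their backs; the gripper's body (76 mm by 85 mm) begins 54 mm behind the grasp point. The pads swing forward as they close: fully open they stand 13 mm farther back than shut.
Start: joints at [1.176, 0.411, -0.013, 1.596, 0.006, 1.134, -0.082], TCP at [0.201, -0.592, 0.248] pointing down, gripper open.
Joint ranges: [-2.95, 2.95], [-0.29, 1.99], [-1.47, 1.44], [0.14, 2.54], [-1.03, 4.17], [0.13, 1.85], [-2.86, 2.86]. Speed limits (rad/s): [2.39, 2.39, 3.01, 3.01, 3.14, 3.14, 3.14].

### API

Orientations are given as a unit quaternion [x, y, z, w].
In Python, from cell import arm gives the robot as it stands.
- The arm moves only by the tool shift_gripper, called after "Emit:" as name([rows], argument=value, ...), one row to a line, values as JSON. Schema: {"type":"object","properties":{"segments":{"type":"array","items":{"type":"array","items":{"type":"number"},"minItems":7,"maxItems":7},"minItems":1,"maxItems":12},"clamp_n":{"type":"number"},"only":{"type":"string"},"quiet":{"type":"boolean"},"lines":{"type":"string"}},"required":["segments"],"additionalProperties":false}. segments is a list of rows, 1 to 12 of them, each of 7 numbers: the finger opening in m, then dx, dy, dz in fractions of the full range, 1 being 0.6 m, then a rotation vector rx, ry, rz in fractions of the full range, 1 being 4 rad; each row shifts and turns the commanded pose from where the row before left it, along the tool's axes as they then stand; what a row does not reach is not made up. A row lasts 1/8 s, in which the tool goes at most 0.0625 m and 0.188 rad, less where a joint would pass 70% of its speed; a pose out of reach is approached as far as the arm can. The fingers move at their own pace and stop on an object; clamp_n is the grip in N (left out, the last holds). Time passes only in rows, so rows that do not move let the fingers close. The tool returns the time, the measured TCP pose, the force, the opening and the grip force at its end. only (a regular expression) keeps the lines of the reply that match it, lines (a string "A,B") keeps lines A to B, and quiet returns only ok. No shift or turn number may pass 1 either way. Input that does not fit is refused with a message, and nothing moves.
- arm.sense(): the state, without advancing time (a new reading comes with each control period).
- arm.camera(name): name is "scene" or "side" or "wrist"; returns the picture (420x560x3 uint8, blue, green, red); there is no depth.
- arm.calibration(name): a dict with "fx", "fy", "cx", "cy" (pixels), "camera_from_world" (4x4, takes a point from world to camera coordinates); the wrist camera has in their place "mount" (4x4, takes a point from camera to tool coordinates, whose origin is the TCP and whose axes are the flange's). Camera axes: x right, y down, z forward; pixel columns grow to the right and rows downward; lengths in m; the calibration is good to about 2 mm. A picture is of the moment at which its call begins: read the wrist's pose just before it. calibration takes no time and is no camera call.
- arm.close_job(): hands the job in; it is judged then, once.
The state is a dict: "time": time; "qpos": joint angles; "qd": joint speeds; "effort": joint torques, N m; "ee_pos": TCP position; "tcp_rot": TCP orientation; "wrist_force": force on the tool from outside, world axes, zero at the start; "torque": the same for the moment, N m; "gripper_width": finger opening in m; "gripper_force": force on a finger pad.
Only numpy, scipy, OpenCV 4.12 (cv2) and the standard library are available. Lean on these libraries where they do the work, as an engineer would, in place of code of your own. Each camera call takes 0.05 s, during which the arm holds its last target. There are 200 camera calls.

## Working session

There is one attempt and no reset: what is moved stays moved. The work goes in short steps, Python scripts to look and compute and a tool call to move; the robot and the scene stay as the last step left them, time stands still between calls to the robot, and variables do not carry over. Pictures are saved under pics/ and viewed, at most 10 in all, crops included, and the job is handed in when it is done.

```bash
ls; mkdir -p pics; python3 - <<'E'
from cell import arm
import cv2,numpy as np
print(arm.finger_overhang); s=arm.sense(); print(s)
a=arm.camera("scene");b=arm.camera("side")
for n in("scene","side","wrist"):print(n,arm.calibration(n))
cv2.imwrite("pics/scene0.png",a);cv2.imwrite("pics/side0.png",b)
E
```

```text
cell.py
pics
0.017
{'time': 0.0, 'qpos': array([ 1.17582178,  0.41189548, -0.01268603,  1.59705645,  0.00563307,
        1.1342961 , -0.08218125]), 'qd': array([ 9.39557672e-05, -8.92655220e-05,  1.06560261e-03,  5.19797447e-04,
        4.23640842e-04, -3.70351045e-04,  2.33553678e-04]), 'effort': array([-1.61878697e-04, -6.00630283e+01,  6.82146996e-01, -2.99423057e+01,
        1.38425472e-02,  1.05801551e-02, -2.19518961e-05]), 'ee_pos': array([ 0.2004053 , -0.59150045,  0.24745088]), 'tcp_rot': array([ 9.86678908e-01,  1.62677830e-01, -2.07735822e-04, -7.82889294e-04]), 'wrist_force': array([0.02204481, 0.30285431, 0.45870788]), 'torque': array([-0.03771533, -0.02308613, -0.00456892]), 'gripper_force': 0.0, 'gripper_width': 0.08546713876679751}
scene {'fx': 401.643457498935, 'fy': 401.643457498935, 'cx': 278.0672265231898, 'cy': 213.4827111730843, 'camera_from_world': array([[-5.57643622e-01, -8.30080407e-01,  3.29810246e-04,
         2.86881388e-01],
       [-4.76704336e-01,  3.19922128e-01, -8.18781295e-01,
         2.76551159e-01],
       [ 6.79548797e-01, -4.56745389e
[... 270 characters left out ...]
([[ 0.99474042, -0.10071682,  0.01864478, -0.49064734],
       [-0.03932933, -0.54364442, -0.83839367,  0.11567321],
       [ 0.09457648,  0.83325078, -0.5447462 ,  0.88411484],
       [ 0.        ,  0.        ,  0.        ,  1.        ]])}
wrist {'fx': 298.72388410898037, 'fy': 298.72388410898037, 'cx': 279.2113538292192, 'cy': 205.0015165538951, 'mount': array([[-2.59677915e-04, -9.45422586e-01, -3.25846692e-01,
         8.53867679e-02],
       [ 9.99999914e-01, -3.50985369e-04,  2.21428065e-04,
        -2.03838525e-04],
       [-3.23710515e-04, -3.25846606e-01,  9.45422596e-01,
        -1.25249219e-01],
       [ 0.00000000e+00,  0.00000000e+00,  0.00000000e+00,
         1.00000000e+00]])}
```

View pics/scene0.png

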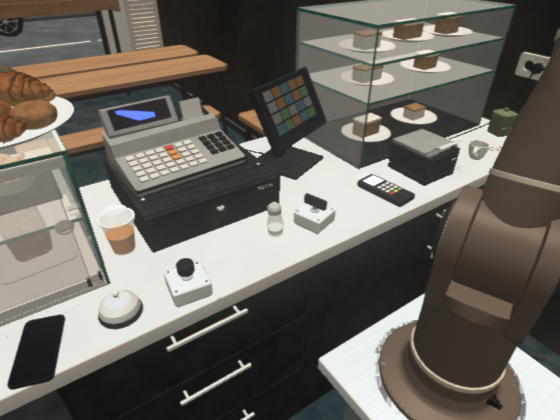

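View pics/side0.png

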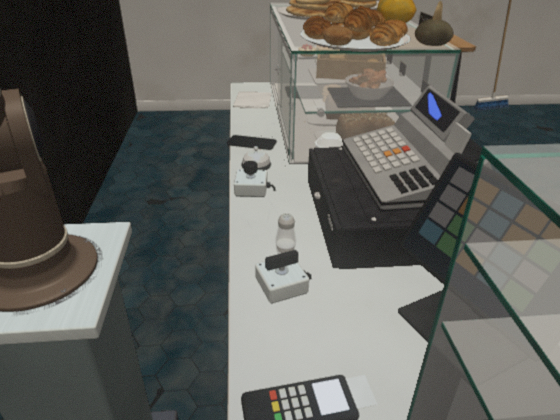

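The scene view shows the round knob at about (185,267) on the left box, the bar knob at (315,202) on the right box and the shaker at (275,217). In the side view the round knob is at (250,168), the bar knob at (282,260) and the shaker at (286,232).

```bash
cat > h.py <<'E'
import numpy as np,cv2
from cell import arm
def ray(n,p):
    c=arm.calibration(n);T=np.linalg.inv(c["camera_from_world"])
    d=T[:3,:3]@np.array([(p[0]-c["cx"])/c["fx"],(p[1]-c["cy"])/c["fy"],1]);return T[:3,3],d
def plane(n,p,z):
    o,d=ray(n,p);return o+d*(z-o[2])/d[2]
def tri(n1,p1,n2,p2):
    o,d=ray(n1,p1);q,e=ray(n2,p2)
    t=np.linalg.lstsq(np.c_[d,-e],q-o,rcond=None)[0]
    a,b=o+t[0]*d,q+t[1]*e;return (a+b)/2,np.linalg.norm(a-b)
def blob(img,seed,r,thr=60):
    x,y=seed;m=np.zeros(img.shape[:2],np.uint8)
    m[y-r:y+r,x-r:x+r]=(img.max(2)[y-r:y+r,x-r:x+r]<thr)
    n,l,s,c=cv2.connectedComponentsWithStats(m);k=l[y,x]
    return c[k],s[k]
E
python3 - <<'E'
from h import *
a=cv2.imread("pics/scene0.png");b=cv2.imread("pics/side0.png")
R={}
for nm,s,t in(("round",(185,267),(250,168)),("bar",(315,202),(282,260))):
    p,i=blob(a,s,20);q,j=blob(b,t,20);print(nm,p,i,q,j,tri("scene",p,"side",q),plane("scene",p,.065),plane("side",q,.065))
print("shaker",tri("scene",(275,217),"side",(286,232)))
s=np.hstack([cv2.resize(a[245:310,150:225],None,fx=5,fy=5,interpolation=2),cv2.resize(b[150:215,220:295],None,fx=5,fy=5,interpolation=2)])
cv2.imwrite("pics/c.png",s)
E
```

```text
round [279.58573027 209.44760348] [     0      0    560    420 234987] [249.67647059 167.10294118] [242 162  15  12 136] (array([0.41202557, 0.07904805, 0.15530741]), np.float64(0.03530095818698456)) [0.49498504 0.00862943 0.065     ] [0.42856891 0.27846329 0.065     ]
bar [314.78125  201.984375] [306 195  19  14 128] [280.43122677 261.00743494] [266 252  31  18 269] (array([ 0.47418915, -0.08629476,  0.06174699]), np.float64(0.0039723382863355245)) [ 0.47314572 -0.08341032  0.065     ] [ 0.47215101 -0.09222183  0.065     ]
shaker (array([0.49463329, 0.02185567, 0.04718485]), np.float64(0.001323832668799213))
```

View pics/c.png

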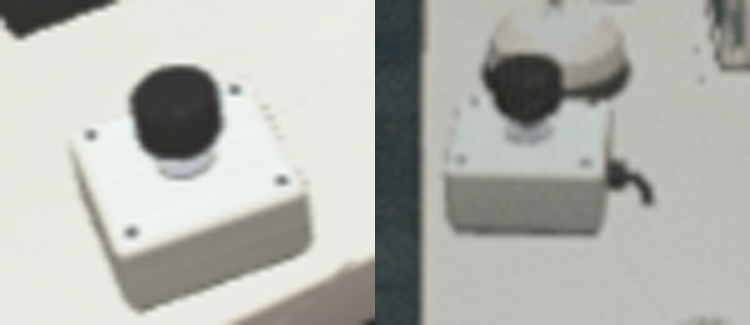

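The crop shows the round knob at scene (185.4,267.6) and side (250.6,167.6), with four screws around it. The bell stands just behind the box.

```bash
python3 - <<'E'
from h import *
a=cv2.imread("pics/scene0.png")
print(tri("scene",(185.4,267.6),"side",(250.6,167.6)),plane("scene",(185.4,267.6),.065),plane("side",(250.6,167.6),.065))
sc=[plane("scene",(150+u/5,245+v/5),.04) for u,v in((90,134),(235,90),(281,181),(131,232))]
print(np.round(sc,3),np.mean(sc,0)); 
ss=[plane("side",(220+(u-375)/5,150+v/5),.04) for u,v in((475,102),(592,102),(587,163),(461,159))]
print(np.round(ss,3),np.mean(ss,0))
for i in range(4):
    d=sc[(i+1)%4]-sc[i];print(np.linalg.norm(d),np.degrees(np.arctan2(d[1],d[0])))
print("bell",plane("scene",(120,312),0.02),tri("scene",(119,292),"side",(257,149)))
E
```

```text
(array([0.43132476, 0.28218158, 0.06207149]), np.float64(0.001199973038427552)) [0.42897802 0.28319996 0.065     ] [0.43077193 0.27565078 0.065     ]
[[0.464 0.31  0.04 ]
 [0.456 0.249 0.04 ]
 [0.395 0.256 0.04 ]
 [0.402 0.318 0.04 ]] [0.42928095 0.28322615 0.04      ]
[[0.404 0.31  0.04 ]
 [0.464 0.306 0.04 ]
 [0.458 0.242 0.04 ]
 [0.396 0.25  0.04 ]] [0.43064783 0.2769995  0.04      ]
0.06228701404390309 -97.9729313661177
0.06136866947391995 172.97103642159408
0.06189176380829375 83.29694652146098
0.06274807260660044 -6.674859610414551
bell [0.43110917 0.42360598 0.02      ] (array([0.4526327 , 0.41280534, 0.0501697 ]), np.float64(0.000644187213564258))
```

Units first: shifts go in shares of 0.6 m and turns go in shares of 4 rad. So 0.047 m is 0.0783, -0.028 m is -0.0467.

Emit:
shift_gripper([
  [0.085,0.0783,-0.0467,0,0,0,0],
  [0.085,0.0783,-0.0467,0,0,0,0],
  [0.085,0.0783,-0.0467,0,0,0,0],
  [0.085,0.0783,-0.0467,0,0,0,0],
  [0.085,0.0783,-0.0467,0,0,0,0],
  [0.085,0.0783,-0.0467,0,0,0,0],
  [0.085,0.0783,-0.0467,0,0,0,0],
])

```text
time: 0.98
ee_pos: [0.4501, -0.2992, 0.2481]
tcp_rot: [0.987, 0.163, -0.0, -0.0]
wrist_force: [1.3, -0.5, 0.4]
gripper_width: 0.0849
gripper_force: 0.0
```

Emit:
shift_gripper([
  [0.085,0.0278,-0.0927,0,0,0,0],
  [0.085,0.0278,-0.0927,0,0,0,0],
  [0.085,0.0278,-0.0927,0,0,0,0],
  [0.085,0.0278,-0.0927,0,0,0,0],
  [0.085,0.0278,-0.0927,0,0,0,0],
  [0.085,0.0278,-0.0927,0,0,0,0],
  [0.085,0.0278,-0.0927,0,0,0,0],
  [0.085,0.0278,-0.0927,0,0,0,0],
  [0.085,0.0278,-0.0927,0,0,0,0],
  [0.085,0.0278,-0.0927,0,0,0,0],
])

```text
time: 2.22
ee_pos: [0.4287, 0.281, 0.2481]
tcp_rot: [0.987, 0.162, 0.0, 0.0]
wrist_force: [0.9, 0.2, 0.2]
gripper_width: 0.0851
gripper_force: 0.0
```

Now I turn the tool so it closes along the box's x, then look with the wrist camera.

Scaled: -0.186 rad is -0.0465.

Emit:
shift_gripper([
  [0.085,0,0,0,0,0,-0.0465],
  [0.085,0,0,0,0,0,-0.0465],
  [0.085,0,0,0,0,0,-0.0465],
  [0.085,0,0,0,0,0,-0.0465],
  [0.085,0,0,0,0,0,-0.0465],
  [0.085,0,0,0,0,0,-0.0465],
  [0.085,0,0,0,0,0,0],
  [0.085,0,0,0,0,0,0],
])

```text
time: 3.22
ee_pos: [0.4289, 0.2793, 0.2481]
tcp_rot: [0.752, 0.659, -0.0, -0.0]
wrist_force: [-0.4, -0.8, -0.1]
gripper_width: 0.0851
gripper_force: 0.0
```

```bash
cat >> h.py <<'E'
from scipy.spatial.transform import Rotation as Rn
def wplane(s,p,z):
    c=arm.calibration("wrist");T=np.eye(4);T[:3,:3]=Rn.from_quat(s["tcp_rot"]).as_matrix();T[:3,3]=s["ee_pos"];T=T@c["mount"]
    d=T[:3,:3]@np.array([(p[0]-c["cx"])/c["fx"],(p[1]-c["cy"])/c["fy"],1]);o=T[:3,3];return o+d*(z-o[2])/d[2]
def wpix(s,P):
    c=arm.calibration("wrist");T=np.eye(4);T[:3,:3]=Rn.from_quat(s["tcp_rot"]).as_matrix();T[:3,3]=s["ee_pos"];q=np.linalg.inv(T@c["mount"])@np.r_[P,1]
    return c["fx"]*q[0]/q[2]+c["cx"],c["fy"]*q[1]/q[2]+c["cy"]
E
python3 - <<'E'
from h import *
s=arm.sense();w=arm.camera("wrist");cv2.imwrite("pics/w0.png",w)
u=wpix(s,[.43,.281,.078]);print(s["ee_pos"],s["qpos"].round(2),u)
p,i=blob(w,(int(u[0]),int(u[1])),60);print(p,i,wplane(s,p,.078),wplane(s,p,.07))
E
```

```text
[0.42892456 0.2792988  0.24808723] [-0.01  0.32 -0.81  1.83  0.26  1.1  -1.05] (np.float64(278.98325395384063), np.float64(187.53259073357233))
[279.66287879 183.29734848] [266 166  30  33 528] [0.43128062 0.28535077 0.078     ] [0.4310152  0.28323618 0.07      ]
```

View pics/w0.png

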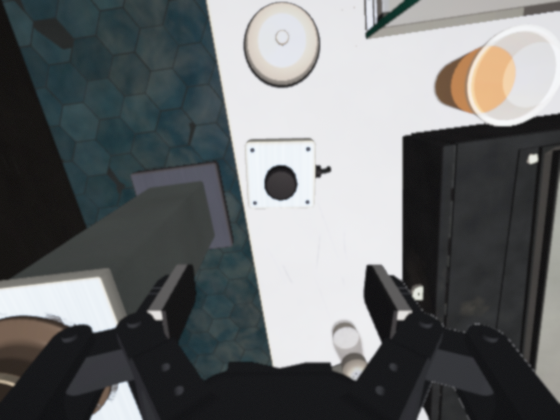

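The wrist view shows the round knob at (280,183) on its box. The screws are at about (252,150), (308,148), (311,202) and (255,204). The finger space is clear of the bell at (282,42), and the shaker is far off.

```bash
python3 - <<'E'
from h import *
s=arm.sense();w=cv2.imread("pics/w0.png")
P=[]
for q in((252,150),(308,148),(311,202),(255,204)):
    x,y=q;g=255-w[y-6:y+7,x-6:x+7].max(2).astype(float);g=np.clip(g-120,0,None);Y,X=np.mgrid[-6:7,-6:7]
    c=(x+(g*X).sum()/g.sum(),y+(g*Y).sum()/g.sum());P.append(wplane(s,c,.04));
P=np.array(P);print(P.round(4),P.mean(0),[np.linalg.norm(P[i]-P[i-1]) for i in range(4)])
t=np.r_[P.mean(0)[:2],.068];R=Rn.from_quat(s["tcp_rot"]).as_matrix();print("tool shift",R.T@(t-s["ee_pos"]))
E
```

```text
[[0.4044 0.3176 0.04  ]
 [0.4659 0.3106 0.04  ]
 [0.459  0.249  0.04  ]
 [0.3972 0.2559 0.04  ]] [0.43162327 0.28329241 0.04      ] [np.float64(0.06216934473465536), np.float64(0.06198003565323779), np.float64(0.062001809014310495), np.float64(0.062201888249977216)]
tool shift [0.00427426 0.00220257 0.18016796]
```

Scaled: 0.05 m is 0.0833, 0.04 m is 0.0667.

Emit:
shift_gripper([
  [0.085,0.007,0.0033,0.0667,0,0,0],
  [0.085,0,0,0.0833,0,0,0],
  [0.085,0,0,0.0833,0,0,0],
  [0.085,0,0,0.05,0,0,0],
  [0.085,0,0,0.0167,0,0,0],
  [0.085,0,0,0,0,0,0],
  [0.085,0,0,0,0,0,0],
])

```text
time: 4.15
ee_pos: [0.4322, 0.284, 0.0696]
tcp_rot: [0.751, 0.66, 0.001, 0.0]
wrist_force: [0.0, -0.3, -0.9]
gripper_width: 0.0851
gripper_force: 0.0
```

Emit:
shift_gripper([
  [0.02,0,0,0,0,0,0],
  [0.02,0,0,0,0,0,0],
  [0.02,0,0,0,0,0,0],
  [0.02,0,0,0,0,0,0],
  [0.02,0,0,0,0,0,0],
  [0.02,0,0,0,0,0,0],
  [0.02,0,0,0,0,0,0],
  [0.02,0,0,0,0,0,0],
], clamp_n=50)

```text
time: 5.15
ee_pos: [0.4308, 0.2836, 0.069]
tcp_rot: [0.751, 0.661, -0.0, 0.0]
wrist_force: [-4.3, -1.8, 9.6]
gripper_width: 0.0343
gripper_force: 49.1
```

Scaled: -0.004 m is -0.0067, -0.001 m is -0.0017.

Emit:
shift_gripper([
  [0.02,0,0,-0.0067,0,0,0],
  [0.02,0,0,-0.0067,0,0,0],
  [0.02,0,0,-0.0067,0,0,0],
  [0.02,0,0,-0.0067,0,0,0],
  [0.02,0,0,-0.0067,0,0,0],
  [0.02,0,0,-0.0017,0,0,0],
  [0.02,0,0,0,0,0,0],
  [0.02,0,0,0,0,0,0],
])

```text
time: 6.15
ee_pos: [0.4309, 0.2835, 0.0892]
tcp_rot: [0.751, 0.661, -0.0, -0.0]
wrist_force: [-5.8, 2.0, -2.9]
gripper_width: 0.0338
gripper_force: 51.5
```

```bash
python3 - <<'E'
from h import *
a=arm.camera("scene");b=arm.camera("side")
cv2.imwrite("pics/c2.png",np.hstack([cv2.resize(a[225:310,140:225],None,fx=4.5,fy=4.5,interpolation=2),cv2.resize(b[130:215,210:295],None,fx=4.5,fy=4.5,interpolation=2)]))
E
```

```text
(no output)
```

View pics/c2.png

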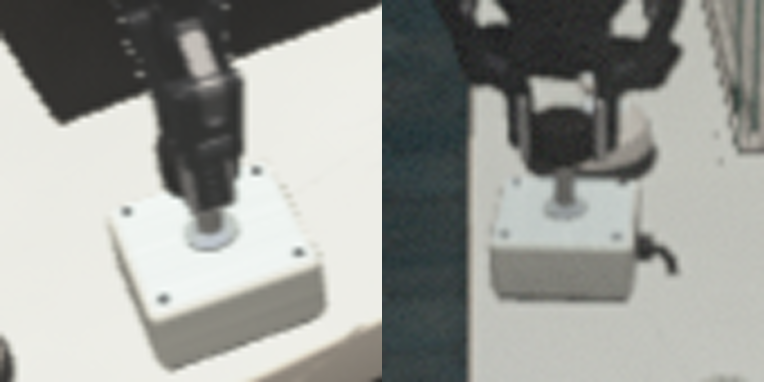

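The stem stands well out, and the knob has risen about 6–7 px in the side view (20 mm would be 6.7 px). A small extra pull should show whether it is at the stop.

Scaled: -0.002 m is -0.0033.

Emit:
shift_gripper([
  [0.02,0,0,-0.0033,0,0,0],
  [0.02,0,0,0,0,0,0],
  [0.02,0,0,0,0,0,0],
])

```text
time: 6.62
ee_pos: [0.4308, 0.2834, 0.0895]
tcp_rot: [0.751, 0.661, -0.001, -0.001]
wrist_force: [-0.2, 6.6, -23.9]
gripper_width: 0.0339
gripper_force: 54.9
```

Emit:
shift_gripper([
  [0.02,0,0,-0.0017,0,0,0],
  [0.02,0,0,0,0,0,0],
  [0.02,0,0,0,0,0,0],
])

```text
time: 7.0
ee_pos: [0.4308, 0.2834, 0.0896]
tcp_rot: [0.751, 0.661, -0.001, -0.001]
wrist_force: [2.8, 9.6, -34.5]
gripper_width: 0.034
gripper_force: 54.4
```

It is firmly at the stop: the force rises while the height stays put. Now I push it home.

Emit:
shift_gripper([
  [0.02,0,0,0.0067,0,0,0],
  [0.02,0,0,0.0067,0,0,0],
  [0.02,0,0,0.0067,0,0,0],
  [0.02,0,0,0.0067,0,0,0],
  [0.02,0,0,0.0067,0,0,0],
  [0.02,0,0,0.0067,0,0,0],
  [0.02,0,0,0.0017,0,0,0],
  [0.02,0,0,0,0,0,0],
  [0.02,0,0,0,0,0,0],
])

```text
time: 8.12
ee_pos: [0.431, 0.2836, 0.069]
tcp_rot: [0.751, 0.661, -0.0, 0.001]
wrist_force: [-10.1, -3.0, 20.8]
gripper_width: 0.0339
gripper_force: 59.8
```

Back at the starting height, with 20 N against the stop. I let go, retreat and check.

Emit:
shift_gripper([
  [0.085,0,0,0,0,0,0],
  [0.085,0,0,0,0,0,0],
  [0.085,0,0,0,0,0,0],
  [0.085,0,0,0,0,0,0],
  [0.085,0,0,0,0,0,0],
  [0.085,0,0,0,0,0,0],
  [0.085,0,0,0,0,0,0],
  [0.085,0,0,0,0,0,0],
])

```text
time: 9.12
ee_pos: [0.4315, 0.2834, 0.0673]
tcp_rot: [0.751, 0.66, -0.0, 0.0]
wrist_force: [0.5, -0.7, -0.2]
gripper_width: 0.0849
gripper_force: 0.0
```

Emit:
shift_gripper([
  [0.085,0,0,-0.0333,0,0,0],
  [0.085,0,0,-0.0833,0,0,0],
  [0.085,0,0,-0.0833,0,0,0],
  [0.085,0,0,-0.0833,0,0,0],
  [0.085,0,0,0,0,0,0],
  [0.085,0,0,0,0,0,0],
])

```text
time: 9.88
ee_pos: [0.4313, 0.2831, 0.2378]
tcp_rot: [0.751, 0.66, 0.0, 0.0]
wrist_force: [0.7, 0.2, -0.5]
gripper_width: 0.0847
gripper_force: 0.0
```

```bash
python3 - <<'E'
from h import *
a=arm.camera("scene");b=arm.camera("side")
cv2.imwrite("pics/c3.png",np.hstack([cv2.resize(a[245:310,150:225],None,fx=5,fy=5,interpolation=2),cv2.resize(b[150:215,220:295],None,fx=5,fy=5,interpolation=2)]))
a0=cv2.imread("pics/scene0.png")
for n,(r,c) in dict(knob=(245,150),shaker=(190,250),bar=(190,300)).items():print(n,cv2.absdiff(a,a0)[r:r+60,c:c+45].mean())
E
```

```text
knob 3.603827160493827
shaker 3.5241975308641975
bar 3.6528395061728394
```

View pics/c3.png

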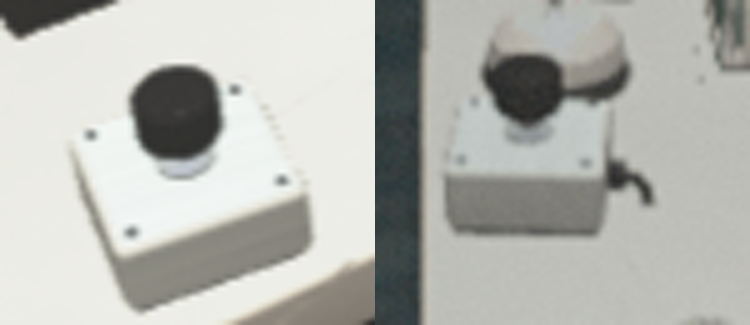

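The knob sits exactly as at the start, at crop (177,113) and (528,88). The shaker and bar switch show only image noise.

```bash
python3 -c "
from cell import arm
print(arm.close_job())"
```

```text
the job is handed in; nothing more can be done
None
```

I pulled the round knob out to its upper stop, pushed it fully home and let go, leaving the bar switch and sugar shaker untouched; the job was handed in at about 10 s.

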